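Hold the spring clip open over the card house wall

TASK

Take the larger of the two spring clips off the plywood stand by squeezing its handles, bring it to the card house, and lower its wide-open jaws over the middle of the long wall's top edge, square to the wall and about 2 cm down, with clear space between the card and both jaws so that I can slip a stiffener strip in. Finish holding it there, still squeezed open and touching nothing but your gripper; do not let it close. The glue is still soft, so do not push, pinch or shift the house, and leave the small clip, the foam block and the open carton where they are.

Things in the scene. Friction and masses are not known exactly. Their poses are not given: they have to be found in the camera images.
- clip: Larger spring clip: two steel halves on a pin, coil spring, black handle sleeves and jaw pads; 104 mm long, 20 wide, 60-120 g. Parked handles up, jaws gripping the stand's board from above. Origin: middle of the pin. y along the pin, z up along the handles, x the way handles and jaws spread. Axes are those of the half on the +x side; the clip looks the same both ways round.
- clip_arm (a joint): Larger clip's opening (rad), other half against the first: 0 as parked (jaw pads parallel, 8 mm apart), -0.18 shut, 0.56 handle stop; each 0.1 rad opens the jaw ends 4.5 mm. Squeezing the handles opens it against a spring: 0.3 N m at 0, 0.5 N m at 0.5 (6 to 13 N per handle). Between upright flat fingers each half turns by half of it.
- clip_tip_a (a point): Lower end of a jaw pad's inner face on the larger clip (the half that is clip), 45 mm below the pin. Pads are 13 mm high, 6 mm thick, 20 mm wide. The space between the jaws is free up to 4 mm below the pin.
- clip_tip_b (a point): The same point on the other jaw, which turns with joint clip_arm.
- stand: Plywood clip stand fixed to the table: foot 90 x 210 x 12 mm and an upright board 8 mm thick, 190 mm long, top edge 102 mm above the table. Origin: on the table under the middle of the board; y along the board, x across it. Both clips sit on the board, their pins parallel to it, 80 to 110 mm apart, either one at either end.
- house: Half-built corrugated card house, 360-590 g, loose: base 150 x 220 x 5 mm; long wall 4 mm thick, 180 long, top edge 110 mm above the table, doorway 44 wide in its middle with 50 mm of card above it; two lower side walls (top at 65 mm) run 90 mm to +x from its ends. Origin: on the table under the middle of the long wall; y along the wall, x across it.
- wall_edge (a point): Middle of the long wall's top edge, 110 mm above the table, midway through its thickness; axes as house.
- clip_small: The smaller clip, to be left alone: same make, 73 mm long, 16 mm wide, parked on the same board. Origin: middle of its pin; its handle ends are 41 mm above the pin.
- foam: White foam block with dark speckles, 60 x 75 x 32 mm, loose, to be left alone. Origin: centre of its underside.
- carton: Small open turquoise carton, 70 x 70 x 85 mm high, loose, to be left alone. Origin: centre of its underside.
- clip_handles (a point): Point between the larger clip's handles, 42 mm above its pin (fixed in the half that is clip). Parked, the handles are flat bars in a V open upward: outer faces 30 mm apart 20 mm above the pin, 41 mm apart here, 50 mm at their ends 58 mm above the pin. At joint 0.5 they are parallel, 20 mm apart.
Things that resemble listed ones, but are neither listed nor needed, are in the scene too. Leave any red or yellow look-alike of the clip alone. What is shaped like the stand but red or turquoise is not meant.

How it is judged (in metres and radians):
On the way:
1. the larger clip is squeezed open in the gripper and lifted clear of the stand (value of joint clip_arm above 0.25 rad and contact force between the fingers and clip above 3 N and contact force between clip and stand below 0.05 N and height (world z) of each of clip_tip_a, clip_tip_b above 0.106 m), for 0.2 s.
At the end, for the whole second after the job is handed in: Gripper holds the larger clip open (joint over 0.25), still, touching neither house nor stand; jaw ends at least 10 mm below the wall's top edge, one each side, 3 mm or more clear of the card; within 25 mm of the edge's middle and 15 degrees of square; house upright (value of joint clip_arm above 0.25 rad and contact force between the fingers and clip above 3 N and contact force between each of clip, the arm, the fingers and house below 0.05 N and contact force between clip and stand below 0.05 N and z of each of clip_tip_a, clip_tip_b in the frame of wall_edge below -0.01 m and ((x of clip_tip_a in the frame of wall_edge above 0.005 m and x of clip_tip_b in the frame of wall_edge below -0.005 m) or (x of clip_tip_b in the frame of wall_edge above 0.005 m and x of clip_tip_a in the frame of wall_edge below -0.005 m)) and y of clip in the frame of wall_edge between -0.025 and 0.025 m and angle between the y axis of clip and the y axis of house, either way round below 0.26 rad and linear speed of clip below 0.02 m/s and angle between house's own z axis and vertical below 0.05 rad); the arm keeps its last pose, push and grip.
It fails at once if the clip or the robot pushes or pinches the house (over 4 N) (contact force between any of clip, the arm, the fingers and house above 4 N).
It fails at once if the house is shifted more than 8 mm (distance of house from where it was at the start of the episode above 0.008 m).
It fails at once if a bystander (small clip, foam block, carton) is shifted more than 15 mm (distance of any of clip_small, foam, carton from where it was at the start of the episode above 0.015 m).
It also fails if it takes over 45 s, if anything falls off the work surface, if the arm or the gripper's body presses on something with over 40 N, if the wrist force passes 120 N, or if a joint passes its speed limit or range.

ROBOT

A 6-joint arm with a two-finger parallel gripper is mounted at the origin on the work surface. World frame = base frame: x ahead of the robot, y to its left, z up, the work surface at z = 0. Lengths are in mm, angles in rad, forces in N, time in s.
With the tool pointing down it reaches from about 300 to 950 mm from the base axis. Payload 3.1 kg.
Tool frame: the origin (TCP) lies at the very end of the fingers, on their centre line; the grasp point (between the pads) lies 19 mm behind it; z points along the fingers, y is the line along which they close (so a half turn about z gives the same grasp; the last joint's range is limited). The gripper opens to 85 mm and grips with 20 to 120 N. Pads are 22 mm wide; open, the fingers measure 114 mm over their backs; the gripper's body (76 mm by 85 mm) begins 54 mm behind the grasp point. The pads swing forward as they close: fully open they stand 13 mm farther back than shut.
Start: joints at [-1.193, 0.308, 1.634, -0, 1.2, -0.07], TCP at [270.59, -563.394, 231.272] pointing down, gripper open.
Joint ranges: [-3.06, 3.06], [-0.79, 1.96], [0.05, 2.63], [-1.19, 4.34], [0.05, 2.64], [-2.94, 2.94]. Speed limits (rad/s): [2.79, 2.79, 3.14, 3.14, 3.14, 3.14].

INTERFACE

Orientations are given as a rotation vector (axis times angle).
In Python, from cell import readout, vision, job gives the robot as it stands. The module is installed in compiled form; this text tells all that it offers.
- The arm moves only by the tool apply_moves, never from a script. Its argument "steps" is a list of rows, each an object with "linear": the shift along the tool's x, y, z in mm, a list of three; "roll": the turn about the tool's z in rad. A call has 1 to 8 rows; each row is the pose to reach, as a shift and turn from the pose commanded when the call began, along the tool's axes at that moment; what a row does not reach only later rows make up. A row lasts 1/8 s, in which the tool goes at most 62.5 mm and 10.7 degrees, less where a joint would pass 70% of its speed; a pose out of reach is approached as far as the arm can. A call with a gripper value outside its range is refused whole. "gripper" is the closure, from -1 (fully open) to 1 (shut), set as the call begins (left out, the last holds). The fingers move at their own pace and stop on an object; the grip force is fixed at half the most. Time passes only in rows, so rows that repeat a pose let the fingers close. It gives the time, the measured TCP pose, the force, the opening and the grip force at its end, in the units of the state.
- readout.read_state(): the state, without advancing time (a new reading comes with each control period).
- vision.get_image(name): name is "scene" or "top" or "wrist"; returns the picture (400x640x3 uint8, blue, green, red); there is no depth.
- vision.camera_params(name): a dict with "mtx" (3x3 intrinsics, pixels), "k1" (the pictures are not rectified: a ray, as slopes to the right and down, at radius r is drawn at 1 + k1 r^2 times it, then the intrinsics apply), "R" (3x3) and "t" (3): a world point X has camera coordinates R X + t; the wrist camera has in their place "T_tool_cam" (4x4, takes a point from camera to tool coordinates, whose origin is the TCP and whose axes are the flange's). Camera axes: x right, y down, z forward; pixel columns grow to the right and rows downward; lengths in mm; the calibration is good to about 2 mm. A picture is of the moment at which its call begins: read the wrist's pose just before it. camera_params takes no time and is no camera call.
- job.hand_in(): hands the job in; it is judged then, once.
The state is a dict: "time_s": time; "joint_positions": joint angles; "joint_velocities": joint speeds; "effort": joint torques, N m; "tcp_pos": TCP position; "orientation": TCP orientation; "contact_force": force on the tool from outside, world axes, zero at the start; "ft_torque": the same for the moment, N m; "gripper_width": opening from 0.0 (shut) to 1.0 (fully open); "gripper_force": force on a finger pad.
Only numpy, scipy, OpenCV 4.12 (cv2) and the standard library are available. Lean on these libraries where they do the work, as an engineer would, in place of code of your own. Each camera call takes 0.05 s, during which the arm holds its last target. There are 200 camera calls.

## Working session

There is one attempt and no reset: what is moved stays moved. The work goes in short steps, Python scripts to look and compute and a tool call to move; the robot and the scene stay as the last step left them, time stands still between calls to the robot, and variables do not carry over. Pictures are saved under pics/ and viewed, at most 10 in all, crops included, and the job is handed in when it is done.

Besides the shell and the picture viewer there is one more tool, called after "Call:" by a JSON object that holds its "fn" and its "kwargs", one argument or row to a line. apply_moves: Moves the arm, as the interface text tells. Its arguments: {"type":"object","properties":{"steps":{"type":"array","items":{"type":"object","properties":{"linear":{"type":"array","items":{"type":"number"}},"roll":{"type":"number"}}}},"gripper":{"type":"number"}},"required":["steps"]}

```bash
mkdir -p pics; cat > h.py <<'E'
import numpy as np, cv2
from cell import readout, vision, job
from scipy.spatial.transform import Rotation as Ro
def grab(n):
    s=readout.read_state(); im=vision.get_image(n); cv2.imwrite(f'pics/{n}_{s["time_s"]:.2f}.png',im); return im,s
def cam(n,s=None):
    c=vision.camera_params(n); K=np.array(c['mtx']);k=c['k1']
    if n=='wrist':
        T=np.array(c['T_tool_cam']);Rt=Ro.from_rotvec(s['orientation']).as_matrix()
        Rc=Rt@T[:3,:3]; C=Rt@T[:3,3]+np.array(s['tcp_pos'])
        R=Rc.T;t=-R@C
    else: R=np.array(c['R']);t=np.array(c['t']).ravel()
    return K,k,R,t
def ray(n,uv,s=None):
    K,k,R,t=cam(n,s)
    p=cv2.undistortPoints(np.array([[uv]],float),K,np.array([k,0,0,0.]))[0,0]
    d=R.T@np.array([p[0],p[1],1]);return -R.T@t,d/np.linalg.norm(d)
def onz(n,uv,z,s=None):
    C,d=ray(n,uv,s);return C+d*(z-C[2])/d[2]
def proj(n,X,s=None):
    K,k,R,t=cam(n,s)
    return cv2.projectPoints(np.array(X,float).reshape(-1,1,3),cv2.Rodrigues(R)[0],t,K,np.array([k,0,0,0.]))[0][:,0]
def tri(rs):
    A=sum(np.eye(3)-np.outer(d,d) for C,d in rs);b=sum((np.eye(3)-np.outer(d,d))@C for C,d in rs);return np.linalg.solve(A,b)
E
python3 - <<'E'
from h import *
a,s=grab('scene');b,_=grab('top');print(s)
for n in('scene','top'):
    K,k,R,t=cam(n);print(n,K.tolist(),k,(-R.T@t).round(),R.round(2).tolist())
cv2.imwrite('pics/a.png',a);cv2.imwrite('pics/b.png',b)
c=vision.camera_params('wrist');print(c)
E
```

```text
{'time_s': 0.0, 'joint_positions': array([-1.19270125e+00,  3.09053077e-01,  1.63520550e+00, -6.90771492e-07,
        1.19967360e+00, -6.96987366e-02]), 'joint_velocities': array([-0.00165364,  0.00016333, -0.00045943, -0.0015638 ,  0.00042876,
       -0.00044511]), 'effort': array([ 1.82545802e-03, -4.15251625e+01, -2.76668626e+01, -1.84430468e-05,
        1.00936310e-02, -5.55561741e-06]), 'tcp_pos': array([ 270.28110536, -562.61898522,  230.00810518]), 'orientation': array([-3.06092321e+00, -6.97017874e-01,  5.65004370e-04]), 'contact_force': array([-0.5675005 ,  0.17588371,  0.25517284]), 'ft_torque': array([ 0.00664252, -0.01574123, -0.01865485]), 'gripper_force': 0.0, 'gripper_width': 1.0002244505670332}
scene [[517.5170176587086, 0.0, 330.62014975646855], [0.0, 517.5170176587086, 201.11535724966228], [0.0, 0.0, 1.0]] -0.07367647378395652 [1358. -487.  976.] [[0.58, 0.82, 0.01], [0.52, -0.36, -0.77], [-0.63, 0.45, -0.63]]
top [[386.86695169784264, 0.0, 318.22213640430164], [0.0, 386.86695169784264, 198.2520423289348], [0.0, 0.0, 1.0]] -0.0395909403412859 [ 420.   83. 1291.] [[0.02, -1.0, -0.02], [-0.99, -0.02, -0.1], [0.1, 0.02, -0.99]]
{'mtx': array([[303.39374624,   0.        , 323.77165593],
       [  0.        , 303.39374624, 202.6390679 ],
       [  0.        ,   0.        ,   1.        ]]), 'k1': -0.022087564029875828, 'T_tool_cam': array([[-9.19651156e-05, -9.56643670e-01, -2.91260847e-01,
         7.26198432e+01],
       [ 9.99999953e-01, -2.81205387e-06, -3.06512114e-04,
         3.85026122e-01],
       [ 2.92403832e-04, -2.91260861e-01,  9.56643625e-01,
        -1.41677630e+02],
       [ 0.00000000e+00,  0.00000000e+00,  0.00000000e+00,
         1.00000000e+00]])}
```

View pics/a.png

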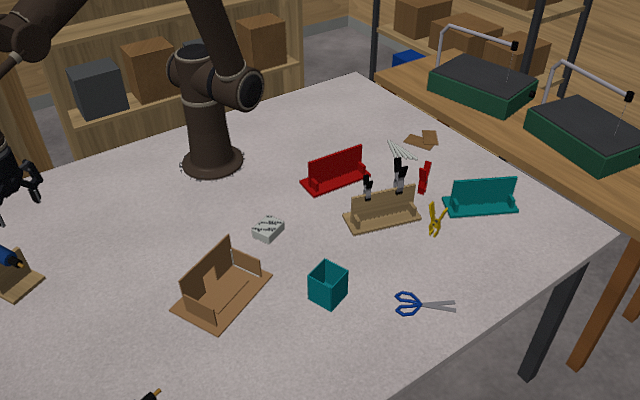

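View pics/b.png

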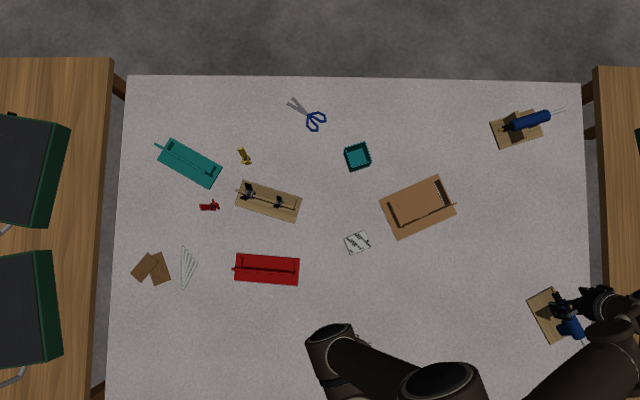

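The larger clip is probably scene (400,176) / top (249,193). It could be confused with the small clip at scene (367,187) / top (279,202), the red look-alike at scene (424,177) / top (208,206), or the yellow one at scene (434,218) / top (243,155). The house is at scene (220,285) / top (418,207). I'll check this in one close crop.

```bash
python3 - <<'E'
import cv2,numpy as np
a=cv2.imread('pics/a.png');b=cv2.imread('pics/b.png')
R=lambda i,x,y:cv2.resize(i[y:y+73,x:x+100],(400,292),interpolation=cv2.INTER_CUBIC)
cv2.imwrite('pics/c.png',np.vstack([np.hstack([R(a,340,150),R(b,225,165)]),np.hstack([R(a,170,225),R(b,370,170)])]))
E
```

```text
(no output)
```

View pics/c.png

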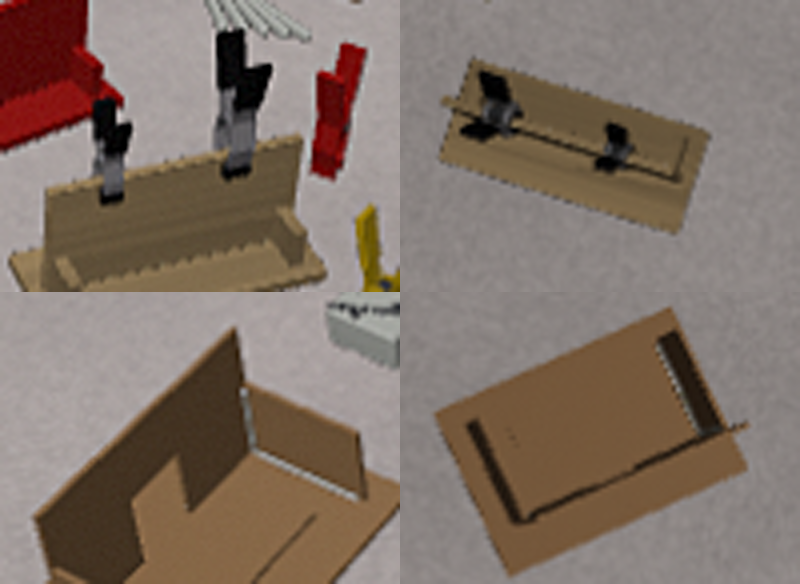

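```bash
python3 - <<'E'
from h import *
np.set_printoptions(precision=1,suppress=True)
for nm,z,d in(('board',102,{'scene':[(351.5,197.5),(415,184.5)],'top':[(236.5,190.5),(295,209.5)]}),('wall',110,{'scene':[(179,281.5),(229,234.5)],'top':[(401,227),(456,204)]})):
  for n,l in d.items():
    P=[onz(n,u,z) for u in l];v=P[1]-P[0];print(nm,n,*P,'mid',(P[0]+P[1])/2,'len',np.linalg.norm(v),'ang',np.arctan2(v[1],v[0])%np.pi)
# handle ends: two handles (far/near), top-centres
for s,t in (((397.5,158.5),(247,184.5)),((404.5,167),(244,198))):
  print('handle',tri([ray('scene',s),ray('top',t)]), onz('top',t,188))
print('pin',onz('top',(250,193),135),onz('scene',(399,181),135))
for p in ((367,176),):print('small',onz('scene',p,160), onz('top',(279,202),130))
print('foam',onz('top',(357,242),32),'carton',onz('top',(357,156),85))
E
```

```text
board scene [511.8 183.4 102. ] [566.7 362.9 102. ] mid [539.2 273.2 102. ] len 187.61897290606248 ang 1.2740931228442842
board top [555.7 361.1 102. ] [500.7 177.  102. ] mid [528.2 269.1 102. ] len 192.10653903145882 ang 1.280447136468152
wall scene [ 538.  -316.5  110. ] [ 463.5 -155.2  110. ] mid [ 500.7 -235.8  110. ] len 177.70709678025594 ang 2.003134761021636
wall top [ 454.2 -147.6  110. ] [ 528.1 -315.9  110. ] mid [ 491.1 -231.7  110. ] len 183.772409301879 ang 1.9847983402322922
handle [557.7 301.8 209.9] [564.  311.3 188. ]
handle [533.8 334.  152.1] [524.6 318.3 188. ]
pin [545.2 312.  135. ] [560.4 305.7 135. ]
small [519.3 226.8 160. ] [520.4 223.9 130. ]
foam [404.9 -21.1  32. ] carton [675.9 -12.9  85. ]
```

Call:
{"fn": "apply_moves", "kwargs": {
  "steps": [
    {"linear":[41,-44,-30]},
    {"linear":[82,-88,-50]},
    {"linear":[123,-132,-70]},
    {"linear":[164,-176,-70]},
    {"linear":[205,-220,-70]},
    {"linear":[246,-264,-70]},
    {"linear":[287,-308,-70]},
    {"linear":[328,-350,-70]}
  ],
  "gripper": -1
}}

```text
invalid input at $.steps[0]: expected keys linear, roll
```

Call:
{"fn": "apply_moves", "kwargs": {
  "steps": [
    {"linear":[41,-44,0],"roll":-0.12},
    {"linear":[82,-88,0],"roll":-0.24},
    {"linear":[123,-132,0],"roll":-0.36},
    {"linear":[164,-176,0],"roll":-0.48},
    {"linear":[205,-220,0],"roll":-0.6},
    {"linear":[246,-264,0],"roll":-0.72},
    {"linear":[299,-319,0],"roll":-0.83},
    {"linear":[299,-319,0],"roll":-0.83}
  ]
}}

```text
time_s: 1.1
tcp_pos: [402.0, -143.2, 230.9]
orientation: [-2.516, -1.879, -0.0]
contact_force: [-1.0, -0.6, 0.5]
gripper_width: 0.999
gripper_force: 0.0
```

```bash
python3 - <<'E'
from h import *
a,s=grab('wrist');cv2.imwrite('pics/w1.png',a);print(s['time_s'],s['tcp_pos'],s['orientation'],s['joint_positions'],s['contact_force'])
R=Ro.from_rotvec(s['orientation']).as_matrix();print(R.round(3),proj('wrist',[[546,311,132],[546,311,190]],s))
np.save('s1.npy',s,allow_pickle=True)
E
```

```text
1.1 [ 402.01707225 -143.15706594  230.86759818] [-2.51641085e+00 -1.87867643e+00 -1.91582211e-04] [-4.44723995e-01 -8.71568597e-02  2.07409066e+00  7.54799415e-04
  1.15570853e+00 -1.56836792e-01] [-0.96828696 -0.64360263  0.46198916]
[[ 0.284  0.959 -0.001]
 [ 0.959 -0.284  0.001]
 [ 0.001 -0.001 -1.   ]] [[ 340.98534518 -581.19489541]
 [ 308.92069184  859.06071873]]
```

View pics/w1.png

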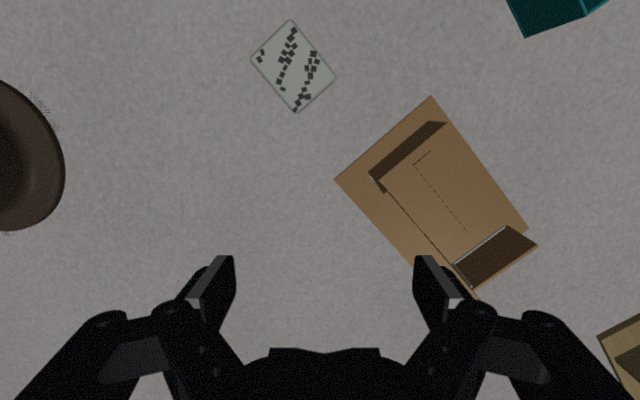

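The roll key is needed in every row, so only the second call ran. The picture shows the foam at (293,65), the house at (440,190) and open fingers. No contact. I'll carry on to a point above the clip.

Call:
{"fn": "apply_moves", "kwargs": {
  "steps": [
    {"linear":[58,1,-20],"roll":0},
    {"linear":[116,2,-40],"roll":0},
    {"linear":[174,3,-60],"roll":0},
    {"linear":[234,4,-70],"roll":0},
    {"linear":[294,5,-70],"roll":0},
    {"linear":[355,6,-70],"roll":0},
    {"linear":[416,8,-70],"roll":0},
    {"linear":[476,9,-70],"roll":0}
  ],
  "gripper": -1
}}

```text
time_s: 2.15
tcp_pos: [549.8, 306.9, 300.8]
orientation: [2.523, 1.87, -0.001]
contact_force: [0.5, -1.0, 0.5]
gripper_width: 0.999
gripper_force: 0.0
```

Call:
{"fn": "apply_moves", "kwargs": {
  "steps": [
    {"linear":[2,0,0],"roll":0},
    {"linear":[2,0,0],"roll":0},
    {"linear":[2,0,0],"roll":0}
  ]
}}

```text
time_s: 2.52
tcp_pos: [548.9, 306.6, 301.2]
orientation: [2.524, 1.87, -0.001]
contact_force: [-1.2, -0.5, -1.1]
gripper_width: 1.002
gripper_force: 0.0
```

```bash
python3 - <<'E'
from h import *
a,s=grab('wrist');cv2.imwrite('pics/w2.png',a[40:340,120:520].repeat(2,0).repeat(2,1));cv2.imwrite('pics/w2f.png',a);print(s['time_s'],s['tcp_pos'],s['orientation'],s['contact_force'])
R=Ro.from_rotvec(s['orientation']).as_matrix();print(R.round(3),proj('wrist',[[546,311,132],[546,311,190]],s))
import pickle;pickle.dump(s,open('s2.pkl','wb'))
E
```

```text
2.525 [548.86526972 306.58467219 301.18228518] [ 2.52371551e+00  1.87014503e+00 -1.30520005e-03] [-1.225163   -0.49043659 -1.09082171]
[[ 0.291  0.957 -0.   ]
 [ 0.957 -0.291 -0.001]
 [-0.001 -0.    -1.   ]] [[320.92215923 179.5656825 ]
 [320.28316191 194.2747949 ]]
```

View pics/w2.png

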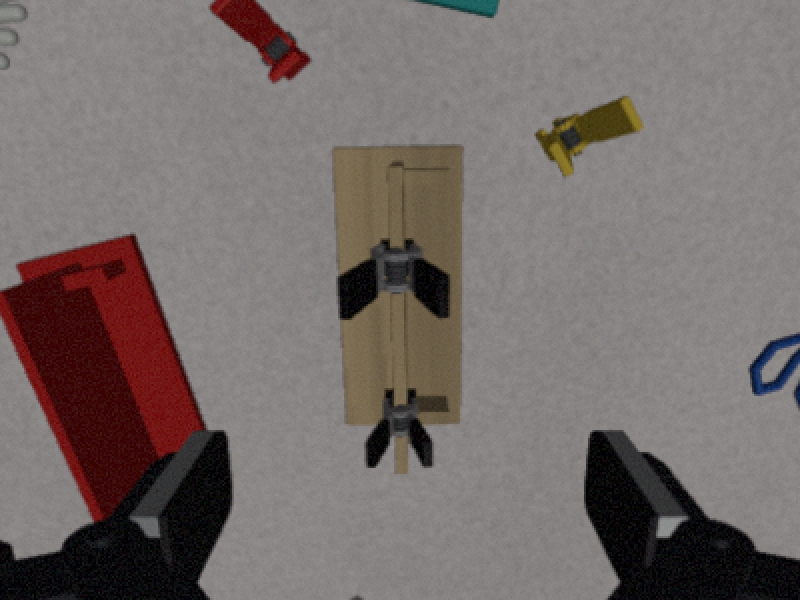

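The larger clip is at crop (396,270), with its handle ends centred on (394,300). The small clip is lower, at (400,425). The board runs from (397,165) to (401,470). The red and yellow look-alikes lie aside on the table.

```bash
python3 - <<'E'
from h import *
import pickle;s=pickle.load(open('s2.pkl','rb'))
R=Ro.from_rotvec(s['orientation']).as_matrix();p=np.array(s['tcp_pos'])
f=lambda x,y:(120+x/2,40+y/2)
L=lambda X:(R.T@(X-p)).round(1)
for zp in (115,120,125,130,135):
    print(zp,L(onz('wrist',f(396,268),zp+3,s)),L(onz('wrist',f(394,300.5),zp+58,s)), L(onz('wrist',f(339,300),zp+58,s)),L(onz('wrist',f(449.5,300),zp+58,s)))
for q in ((397,165),(401,470)):print(L(onz('wrist',f(*q),102,s)))
print('smallend',L(onz('wrist',f(400,450),160,s)))
E
```

```text
115 [  6.6  -7.3 183.2] [  2.7  -7.2 128.2] [  2.9 -32.5 128.2] [  2.9  18.3 128.2]
120 [  7.6  -7.2 178.2] [  4.   -7.1 123.2] [  4.2 -31.9 123.2] [  4.2  17.9 123.2]
125 [  8.7  -7.1 173.2] [  5.3  -7.  118.2] [  5.5 -31.3 118.2] [  5.5  17.5 118.2]
130 [  9.7  -7.  168.2] [  6.6  -6.9 113.2] [  6.8 -30.7 113.2] [  6.8  17.2 113.2]
135 [ 10.7  -6.9 163.2] [  7.9  -6.8 108.2] [  8.1 -30.1 108.2] [  8.1  16.8 108.2]
[ 60.4  -6.8 199.1]
[-126.8   -5.2  199.3]
smallend [-81.   -4.9 141.3]
```

```bash
python3 - <<'E'
from h import *
import pickle;s=pickle.load(open('s2.pkl','rb'))
R=Ro.from_rotvec(s['orientation']).as_matrix();p=np.array(s['tcp_pos'])
W=lambda x,y,z:np.r_[(p+R@np.array([x,y,0]))[:2],z]
print('board ends',proj('scene',[W(60,-6.8,102),W(-127,-5.2,102)]))
for zp in (115,120,125,130,135):
    print(zp,proj('scene',[W(6,-32+2,zp+58),W(6,18-2,zp+58),W(6,-7,zp),W(6,0,zp-45)]).round(1).tolist())
E
```

```text
board ends [[414.16277987 182.88193425]
 [351.34405032 196.14048026]]
115 [[395.2, 160.8], [402.2, 170.3], [396.8, 182.7], [396.4, 197.0]]
120 [[395.3, 159.3], [402.4, 168.8], [397.0, 181.3], [396.6, 195.6]]
125 [[395.5, 157.7], [402.6, 167.2], [397.1, 179.8], [396.7, 194.2]]
130 [[395.6, 156.2], [402.7, 165.7], [397.3, 178.4], [396.9, 192.8]]
135 [[395.8, 154.7], [402.9, 164.1], [397.4, 176.9], [397.0, 191.4]]
```

Call:
{"fn": "apply_moves", "kwargs": {
  "steps": [
    {"linear":[7,-7,0],"roll":-0.01},
    {"linear":[7,-7,50],"roll":-0.01},
    {"linear":[7,-7,90],"roll":-0.01},
    {"linear":[7,-7,120],"roll":-0.01},
    {"linear":[7,-7,140],"roll":-0.01},
    {"linear":[7,-7,152],"roll":-0.01},
    {"linear":[7,-7,152],"roll":-0.01}
  ],
  "gripper": -1
}}

```text
time_s: 3.45
tcp_pos: [543.8, 317.3, 149.0]
orientation: [-2.512, -1.886, 0.001]
contact_force: [-1.1, 0.7, 0.0]
gripper_width: 1.0
gripper_force: 0.0
```

```bash
python3 - <<'E'
from h import *
a,s=grab('wrist');cv2.imwrite('pics/w3.png',a[:,120:520].repeat(1,0));print(s['time_s'],s['tcp_pos'],s['orientation'],s['contact_force'])
b,_=grab('scene')
A=cv2.resize(a[100:400,170:470],(500,500));B=cv2.resize(b[120:220,360:420],(300,500),interpolation=cv2.INTER_CUBIC)
cv2.imwrite('pics/w3.png',np.hstack([A,B]))
E
```

```text
3.45 [543.76614203 317.29308595 148.9905619 ] [-2.51238753e+00 -1.88587210e+00  1.16190466e-03] [-1.14956967  0.67336628  0.04846283]
```

View pics/w3.png

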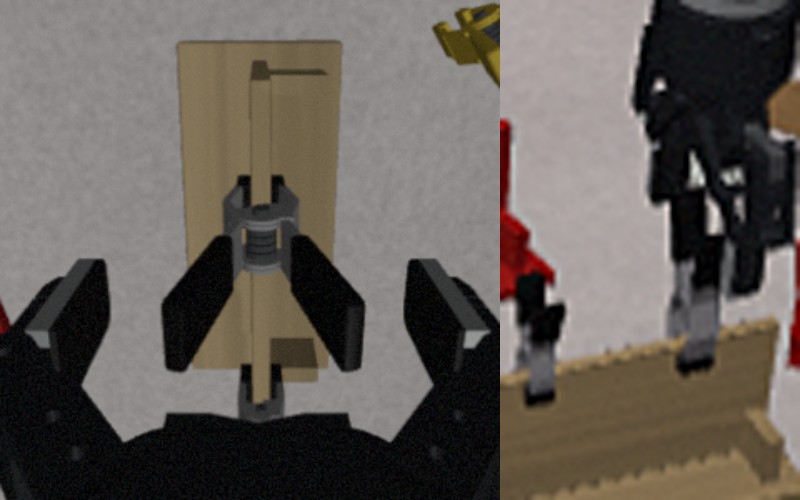

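```bash
python3 - <<'E'
from h import *
s=readout.read_state();R=Ro.from_rotvec(s['orientation']).as_matrix();p=np.array(s['tcp_pos'])
g=lambda x,y,z:p+R@np.array([x,y,z])
q=lambda P:((proj('wrist',P,s)-[170,100])*5/3).round(0).tolist()
print('pads',q([g(x,y,-13) for y in(-42.5,42.5) for x in(-11,11)]))
for zp in(122,127,132):
  for x0 in (-3,0,3): print(zp,x0,'ends',q([g(x0+x,y+2,149-zp-58) for y in(-25,25) for x in(-10,10)]),'pin',q([g(x0,2,149-zp)]))
E
```

```text
pads [[114.0, 317.0], [108.0, 249.0], [405.0, 317.0], [412.0, 249.0]]
122 -3 ends [[171.0, 363.0], [167.0, 295.0], [364.0, 363.0], [369.0, 295.0]] pin [[265.0, 236.0]]
122 0 ends [[171.0, 353.0], [167.0, 285.0], [365.0, 353.0], [370.0, 285.0]] pin [[265.0, 228.0]]
122 3 ends [[170.0, 344.0], [166.0, 274.0], [365.0, 344.0], [371.0, 274.0]] pin [[265.0, 220.0]]
127 -3 ends [[168.0, 376.0], [164.0, 306.0], [368.0, 376.0], [374.0, 306.0]] pin [[265.0, 242.0]]
127 0 ends [[168.0, 366.0], [163.0, 295.0], [369.0, 366.0], [374.0, 295.0]] pin [[265.0, 234.0]]
127 3 ends [[167.0, 356.0], [162.0, 284.0], [370.0, 356.0], [375.0, 284.0]] pin [[265.0, 226.0]]
132 -3 ends [[165.0, 390.0], [160.0, 318.0], [372.0, 390.0], [378.0, 318.0]] pin [[265.0, 248.0]]
132 0 ends [[164.0, 380.0], [159.0, 307.0], [373.0, 380.0], [379.0, 307.0]] pin [[265.0, 240.0]]
132 3 ends [[163.0, 369.0], [158.0, 295.0], [374.0, 369.0], [380.0, 295.0]] pin [[265.0, 232.0]]
```

The two pictures agree: the pin is at z≈126, the clip is offset about +2 mm in tool y and -1 in tool x, and nothing is touching. I'll correct that and squeeze.

Call:
{"fn": "apply_moves", "kwargs": {
  "steps": [
    {"linear":[-1,2,0],"roll":0},
    {"linear":[-1,2,0],"roll":0}
  ],
  "gripper": -1
}}

```text
time_s: 3.8
tcp_pos: [546.4, 316.0, 150.3]
orientation: [2.512, 1.885, 0.003]
contact_force: [-0.7, 0.3, 0.5]
gripper_width: 0.996
gripper_force: 0.0
```

Call:
{"fn": "apply_moves", "kwargs": {
  "steps": [
    {"linear":[0,0,0],"roll":0},
    {"linear":[0,0,0],"roll":0},
    {"linear":[0,0,0],"roll":0},
    {"linear":[0,0,0],"roll":0},
    {"linear":[0,0,0],"roll":0},
    {"linear":[0,0,0],"roll":0},
    {"linear":[0,0,0],"roll":0},
    {"linear":[0,0,0],"roll":0}
  ],
  "gripper": 0.52
}}

```text
time_s: 4.8
tcp_pos: [545.7, 315.8, 149.3]
orientation: [2.512, 1.886, 0.0]
contact_force: [0.1, -0.1, 0.2]
gripper_width: 0.238
gripper_force: 8.8
```

```bash
python3 - <<'E'
from h import *
a,s=grab('wrist');print(s['time_s'],s['tcp_pos'],s['orientation'],s['contact_force'],s['gripper_width'],s['gripper_force'])
b,_=grab('scene')
A=cv2.resize(a[100:400,170:470],(500,500));B=cv2.resize(b[120:220,360:420],(300,500),interpolation=cv2.INTER_CUBIC)
cv2.imwrite('pics/w4.png',np.hstack([A,B]))
E
```

```text
4.8 [545.65623005 315.84744707 149.30636247] [2.51248105e+00 1.88596011e+00 8.44549111e-05] [ 0.091462   -0.14212224  0.19848697] 0.2375381043610419 8.795344680547714
```

View pics/w4.png

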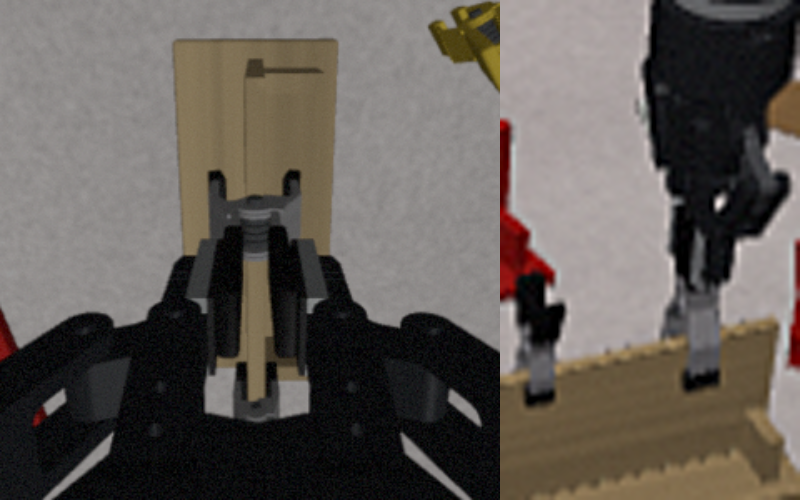

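The wrist view shows the handles parallel between the pads (opening 20 mm, force 8.8 N) and the jaws spread clear of the board on both sides. I'll lift, then carry it over to the wall.

Call:
{"fn": "apply_moves", "kwargs": {
  "steps": [
    {"linear":[0,0,-8],"roll":0},
    {"linear":[0,0,-24],"roll":0},
    {"linear":[0,0,-44],"roll":0},
    {"linear":[0,0,-66],"roll":0},
    {"linear":[0,0,-88],"roll":0},
    {"linear":[0,0,-106],"roll":0},
    {"linear":[0,0,-115],"roll":0},
    {"linear":[0,0,-115],"roll":0}
  ]
}}

```text
time_s: 5.9
tcp_pos: [546.0, 316.0, 265.3]
orientation: [2.512, 1.886, 0.003]
contact_force: [0.3, -0.3, -0.9]
gripper_width: 0.242
gripper_force: 8.8
```

Call:
{"fn": "apply_moves", "kwargs": {
  "steps": [
    {"linear":[-20,4,0],"roll":-0.02},
    {"linear":[-60,12,0],"roll":-0.08},
    {"linear":[-105,20,0],"roll":-0.16},
    {"linear":[-150,29,0],"roll":-0.24},
    {"linear":[-195,38,0],"roll":-0.32},
    {"linear":[-240,47,0],"roll":-0.4},
    {"linear":[-275,53,0],"roll":-0.46},
    {"linear":[-290,56,0],"roll":-0.5}
  ]
}}

```text
time_s: 6.9
tcp_pos: [517.3, 19.8, 263.0]
orientation: [-1.968, -2.447, 0.003]
contact_force: [0.8, -0.1, -0.8]
gripper_width: 0.243
gripper_force: 8.5
```

```bash
python3 - <<'E'
from h import *
s=readout.read_state();print(s['time_s'],s['tcp_pos'],s['orientation'],s['gripper_width'],s['gripper_force'])
R=Ro.from_rotvec(s['orientation']).as_matrix();p=np.array(s['tcp_pos'])
print(R.T@(np.array([496,-234,265])-p),'roll',-(1.994-np.arctan2(R[1,0],R[0,0])))
E
```

```text
6.9 [517.25143438  19.81323688 263.00470853] [-1.96769064 -2.44676538  0.00290838] 0.2425996019957082 8.480438590049744
[-243.34495683  -75.21003035   -1.85665977] roll -0.2070019331150339
```

Call:
{"fn": "apply_moves", "kwargs": {
  "steps": [
    {"linear":[-25,-8,0],"roll":-0.03},
    {"linear":[-70,-22,0],"roll":-0.06},
    {"linear":[-115,-36,0],"roll":-0.1},
    {"linear":[-160,-50,0],"roll":-0.14},
    {"linear":[-200,-62,0],"roll":-0.18},
    {"linear":[-230,-71,0],"roll":-0.2},
    {"linear":[-243,-75,0],"roll":-0.207},
    {"linear":[-243,-75,0],"roll":-0.207}
  ]
}}

```text
time_s: 7.9
tcp_pos: [497.1, -231.7, 263.5]
orientation: [-1.705, -2.636, -0.001]
contact_force: [0.7, 0.2, -1.4]
gripper_width: 0.244
gripper_force: 8.4
```

```bash
python3 - <<'E'
from h import *
import pickle
a,s=grab('wrist');print(s['time_s'],s['tcp_pos'],s['orientation'],s['gripper_width'],s['gripper_force'])
pickle.dump(s,open('s5.pkl','wb'))
cv2.imwrite('pics/w5.png',cv2.resize(a[:,120:520],(600,600)))
E
```

```text
7.9 [ 497.05227813 -231.69036408  263.47598148] [-1.70536051e+00 -2.63627788e+00 -7.19765409e-04] 0.2438391544209914 8.435123562812805
```

View pics/w5.png

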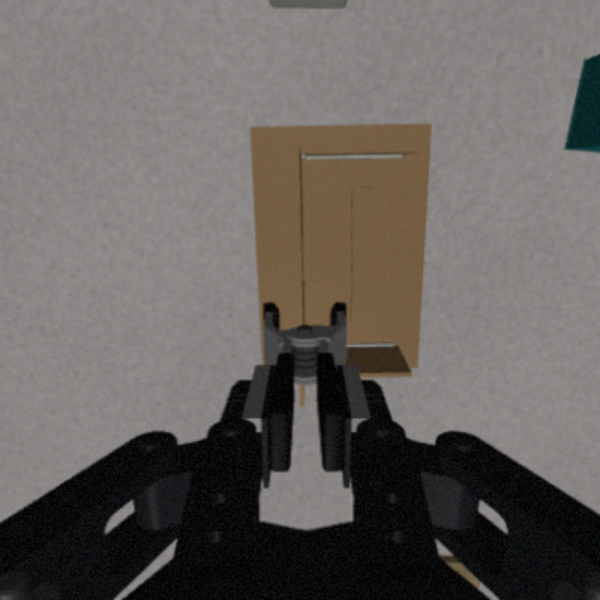

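The wall's top edge runs from (302,152) to (302,405) in the crop, nearly parallel to the tool x axis. The jaw ends show at (271,308) and (339,308), straddling it.

```bash
python3 - <<'E'
from h import *
import pickle
s=pickle.load(open('s5.pkl','rb'));R=Ro.from_rotvec(s['orientation']).as_matrix();p=np.array(s['tcp_pos'])
im=vision.get_image  # unused
a=cv2.imread('pics/wrist_7.90.png')
# sub-pixel wall line from the picture: print a few row profiles
g=a.astype(int).sum(2)
for r in (110,130,150,170,190,262,266): print(r,g[r,308:336].tolist())
f=lambda x,y:(120+x/1.5,y/1.5)
L=lambda X:(R.T@(X-p)).round(1)
A=L(onz('wrist',f(302,152),110,s));B=L(onz('wrist',f(302,405),110,s));print('edge',A,B,(A+B)/2)
for d in(60,64,68):print('tips',L(onz('wrist',f(271,308),p[2]-d,s)),L(onz('wrist',f(339,308),p[2]-d,s)))
print('pin',L(onz('wrist',f(306,345),p[2]-23,s)))
E
```

```text
110 [276, 277, 274, 277, 286, 277, 281, 283, 280, 276, 275, 260, 190, 256, 267, 292, 272, 289, 281, 269, 283, 293, 285, 277, 279, 286, 286, 273]
130 [272, 278, 287, 282, 277, 282, 268, 281, 280, 278, 291, 272, 185, 208, 272, 280, 275, 294, 277, 274, 278, 274, 268, 268, 285, 278, 280, 281]
150 [291, 272, 285, 286, 274, 284, 273, 276, 270, 279, 288, 282, 224, 177, 248, 275, 288, 269, 280, 272, 283, 283, 277, 277, 270, 274, 277, 270]
170 [278, 276, 287, 279, 289, 283, 278, 273, 266, 278, 275, 279, 280, 240, 251, 271, 281, 287, 272, 274, 269, 285, 277, 277, 279, 276, 280, 268]
190 [285, 281, 294, 277, 277, 283, 279, 269, 276, 277, 284, 287, 278, 227, 207, 245, 278, 291, 274, 269, 274, 291, 289, 278, 273, 280, 297, 281]
262 [8, 0, 5, 0, 5, 0, 32, 51, 292, 388, 407, 358, 319, 303, 276, 368, 400, 406, 418, 399, 408, 400, 369, 181, 48, 29, 10, 6]
266 [28, 14, 10, 16, 12, 0, 40, 59, 276, 373, 405, 363, 322, 305, 323, 364, 384, 389, 382, 391, 380, 389, 339, 177, 25, 0, 21, 34]
edge [ 82.   -3.9 153.6] [-92.7  -4.3 153.3] [ -5.35  -4.1  153.45]
tips [ 10.5 -17.7  60. ] [10.5 13.9 60. ]
tips [  9.3 -18.   64. ] [ 9.3 14.2 64. ]
tips [  8.  -18.4  68. ] [ 8.  14.5 68. ]
pin [ 7.  -1.5 23. ]
```

Call:
{"fn": "apply_moves", "kwargs": {
  "steps": [
    {"linear":[-3,-2,8],"roll":-0.007},
    {"linear":[-5,-3.5,24],"roll":-0.014},
    {"linear":[-5,-3.5,42],"roll":-0.014},
    {"linear":[-5,-3.5,58],"roll":-0.014},
    {"linear":[-5,-3.5,68],"roll":-0.014},
    {"linear":[-5,-3.5,70],"roll":-0.014},
    {"linear":[-5,-3.5,70],"roll":-0.014}
  ]
}}

```text
time_s: 8.82
tcp_pos: [496.6, -237.9, 194.5]
orientation: [1.686, 2.651, 0.0]
contact_force: [0.3, -0.2, -0.3]
gripper_width: 0.238
gripper_force: 8.4
```

```bash
python3 - <<'E'
from h import *
import pickle
a,s=grab('wrist');print(s['time_s'],s['tcp_pos'],s['orientation'],s['gripper_width'],s['gripper_force'],s['contact_force'])
pickle.dump(s,open('s6.pkl','wb'));b,_=grab('scene')
A=cv2.resize(a[80:330,220:420],(480,600),interpolation=cv2.INTER_CUBIC);B=cv2.resize(b[180:330,165:245],(320,600),interpolation=cv2.INTER_CUBIC)
cv2.imwrite('pics/w6.png',np.hstack([A,B]))
g=a.astype(int).sum(2)
R=Ro.from_rotvec(s['orientation']).as_matrix();p=np.array(s['tcp_pos'])
print(proj('wrist',[p+R@np.array([-x,-2,p[2]-110]) for x in (-80,-40,0,90)],s))
E
```

```text
8.825 [ 496.64440948 -237.86552012  194.4845974 ] [1.68552236e+00 2.65053790e+00 4.28217504e-05] 0.23817865665346752 8.43723177909851 [ 0.26864071 -0.24547507 -0.26005706]
[[323.24006152 101.52301865]
 [323.27126676 157.83524387]
 [323.30015147 208.82574238]
 [323.35738099 306.89957958]]
```

View pics/w6.png

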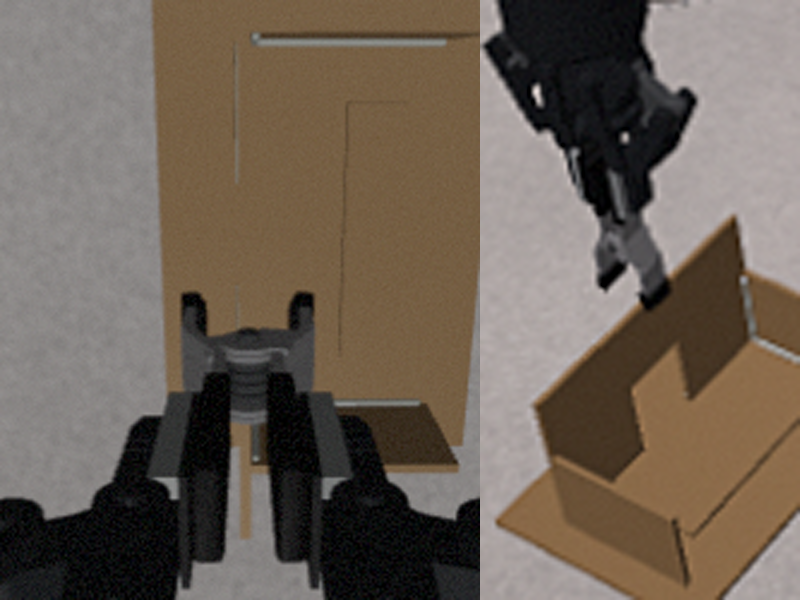

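Wrist view: the wall's top edge is at x≈245 along its length, centred between the jaws' inner faces (205 and 289). The scene view shows the jaws just above the middle of the wall. I'll lower straight down.

Call:
{"fn": "apply_moves", "kwargs": {
  "steps": [
    {"linear":[0,0,3],"roll":0},
    {"linear":[0,0,9],"roll":0},
    {"linear":[0,0,16],"roll":0},
    {"linear":[0,0,23],"roll":0},
    {"linear":[0,0,29],"roll":0},
    {"linear":[0,0,34],"roll":0},
    {"linear":[0,0,36],"roll":0},
    {"linear":[0,0,36],"roll":0}
  ]
}}

```text
time_s: 9.93
tcp_pos: [496.3, -237.7, 158.2]
orientation: [-1.686, -2.651, 0.0]
contact_force: [0.4, -0.3, -0.7]
gripper_width: 0.241
gripper_force: 8.4
```

Call:
{"fn": "apply_moves", "kwargs": {
  "steps": [
    {"linear":[0,0,0],"roll":0},
    {"linear":[0,0,0],"roll":0},
    {"linear":[0,0,0],"roll":0},
    {"linear":[0,0,0],"roll":0}
  ]
}}

```text
time_s: 10.42
tcp_pos: [496.4, -237.7, 158.4]
orientation: [1.686, 2.651, 0.0]
contact_force: [0.6, -0.1, -2.2]
gripper_width: 0.241
gripper_force: 8.4
```

```bash
python3 - <<'E'
from h import *
a,s=grab('wrist');print(s['time_s'],s['tcp_pos'],s['orientation'],s['gripper_width'],s['gripper_force'],s['contact_force'])
b,_=grab('scene')
A=cv2.resize(a[80:330,220:420],(480,600),interpolation=cv2.INTER_CUBIC);B=cv2.resize(b[180:330,165:245],(320,600),interpolation=cv2.INTER_CUBIC)
cv2.imwrite('pics/w7.png',np.hstack([A,B]))
E
```

```text
10.425 [ 496.41754989 -237.70361693  158.37064525] [1.68564624e+00 2.65086703e+00 5.47749335e-05] 0.24119638491545722 8.437674790620804 [ 0.56579903 -0.12978513 -2.24987719]
```

View pics/w7.png

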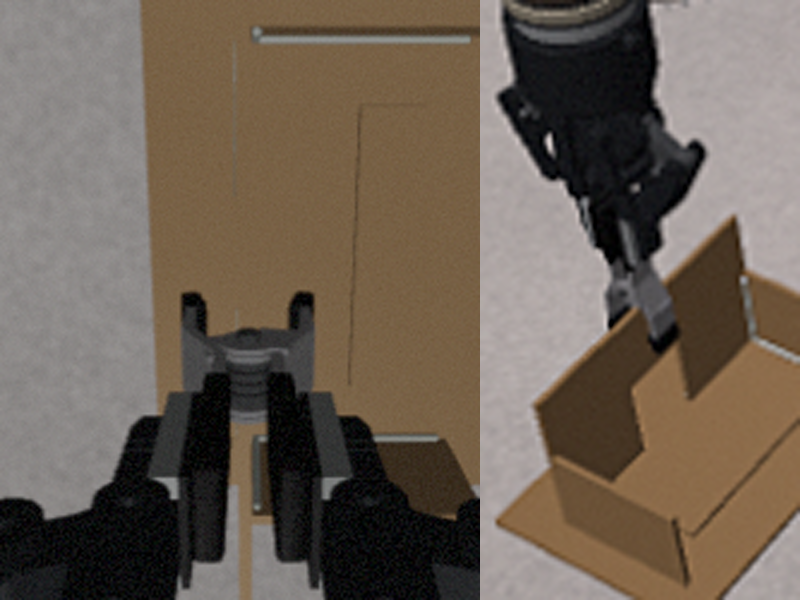

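The wall edge at x≈244 sits midway between the jaws (205 and 289). The near jaw end at (662,348) hangs about 2 cm below the edge, and the house corners haven't moved. Handing in.

```bash
python3 -c "
from cell import job,readout
print(readout.read_state()['contact_force']);print(job.hand_in())"
```

```text
[ 0.30471329 -0.29324593 -0.74181718]
the job is handed in; nothing more can be done
None
```

I handed the job in with the larger clip held squeezed open over the middle of the long wall, jaw ends about 2 cm below the top edge and clear of the card on both sides; the house had not visibly moved, and no verdict came back.

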